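# Pin the leaf drill jig through the bored plate and hold it shut

## Robot

A 7-joint arm with a two-finger parallel gripper is mounted at the origin on a cart in front of the work surface, level with it; the furniture and walls round the work are solid. World frame = base frame: x ahead of the robot, y to its left, z up, the work surface at z = 0. Lengths are in m, angles in rad, forces in N, time in s.
With the tool pointing down it reaches from about 0.4 to 0.85 m from the base axis. Payload 6.9 kg.
Tool frame: the origin (TCP) lies between the finger pads; the fingertips stand 14 mm ahead of it and the grasp point (between the pads) lies 5 mm behind it; z points along the fingers, y is the direction in which the jaws open and shut (so a half turn about z gives the same grasp; the last joint's range is limited). The gripper opens to 85 mm and grips with 20 to 120 N. Pads are 22 mm wide; open, the fingers measure 114 mm over their backs; the gripper's body (76 mm by 85 mm) begins 54 mm behind the grasp point. The pads swing forward as they close: fully open they stand 13 mm farther back than shut.
Start: joints at [-1.165, 0.507, -0.238, 1.5, 0.126, 1.149, -0.155], TCP at [0.185, 0.597, 0.245] pointing down, gripper open.
Joint ranges: [-3.08, 3.08], [-0.24, 2.05], [-1.43, 1.35], [0, 2.5], [-1.52, 4.66], [0.17, 1.96], [-2.89, 2.89]. Speed limits (rad/s): [2.39, 2.39, 3.14, 3.14, 3.14, 3.14, 3.14].

## Interface

Orientations are given as a unit quaternion [x, y, z, w].
In Python, from bench import bot, viewer, spot_in, landmark_of gives the robot as it stands. The module is installed in compiled form; this text tells all that it offers.
- The arm moves only by the shell command python3 -m crank 'ROWS' [FORCE]. ROWS is JSON, a list of rows, each a list of 3 entries, a list of its own where there are three numbers: the shift along the tool's x, y, z in cm, then the turn about the tool's z in degrees, then the finger opening in cm, from 0 to 8.54. A call has 1 to 8 rows; each row shifts and turns the commanded pose from where the row before left it, along the tool's axes as they then stand; what a row does not reach is not made up. A row lasts 1/12 s, in which the tool goes at most 41.7 mm and 7.16 degrees, less where a joint would pass 70% of its speed; a pose out of reach is approached as far as the arm can. A call is refused whole if a number of a shift passes 4.17 or a number of a turn 7.16, either way. A call with a gripper value outside its range is refused whole. The fingers move at their own pace and stop on an object; FORCE is the grip in N (left out, the last holds). Time passes only in rows, so rows that do not move let the fingers close. It gives the time, the measured TCP pose, the force and the opening at its end, in the units of the state.
- bot.observe(): the state, without advancing time (a new reading comes with each control period).
- viewer.read_camera(name): name is "scene" or "top" or "wrist"; returns the picture (400x640x3 uint8, red, green, blue); there is no depth.
- viewer.camera_info(name): a dict with "vertical_fov" (degrees; the focal length in pixels is half the picture's height over the tangent of half this angle, whatever the lens; pixels are square), "cx", "cy" (the principal point, pixels), "rvec" (rotation vector, rad) and "tvec" (3), from world to camera coordinates, as OpenCV has them. Camera axes: x right, y down, z forward; pixel columns grow to the right and rows downward; lengths in m; the calibration is good to about 2 mm. A picture is of the moment at which its call begins: read the wrist's pose just before it. camera_info takes no time and is no camera call; for the wrist camera it gives the pose at the moment of the call.
- bot.finish_job(): hands the job in, once; it reports no verdict.
Trained networks look in the newest picture that a camera, given by its name, has taken for a name from the list of things; names that differ only in an ending like _2 or _b are one class to them, and where a whole thing is asked for, a point or a joint stands for the part that bears it (a point fixed in the world has none). Each returns a list of dicts, best first, with "p" (0 to 1); they miss things now and then, are a little off and sometimes report something else, mostly with a low value. They report only what shows in the picture. A call takes as long as a camera call. They do not tell look-alikes from the thing itself.
- spot_in(label, camera): "extent" ([left, top, right, bottom] in pixels, round what is visible of it).
- landmark_of(label, camera): "point" ([column, row] in pixels: a listed point, or the origin of a listed thing).
The state is a dict: "t": time; "joints": joint angles; "qvel": joint speeds; "joint_efforts": joint torques, N m; "ee_pos": TCP position; "tool_rot": TCP orientation; "ft_force": force on the tool from outside, world axes, zero at the start; "ft_torque": the same for the moment, N m; "width": finger opening in m.
Only numpy, scipy, OpenCV 4.12 (cv2) and the standard library are available. Lean on these libraries where they do the work, as an engineer would, in place of code of your own. Each camera call takes 0.05 s, during which the arm holds its last target.

## Task

Two steel plates lie in the nests of the open drill jig and one of them already has its hole: close the hinged leaf over them, then take the locating pin from the wooden block and push it fully home through the drill bush above the bored plate, so that it locks leaf, plate and base together. Sprung pads under the leaf keep it a crack open, so finish with the gripper still pressing the leaf fully shut, on the pin's head or on the leaf itself, and do not let go, because the other plate is drilled next. Leave the other things on the bench where they are.

Things in the scene. Friction and masses are not known exactly. Their poses are not given: they have to be found in the camera images.
- jig: Drill jig: fixed dark steel base 150 (x) x 160 (y) x 26 mm high; origin at the centre of its underside, x points from the open side to the hinge. Two nests at x = 0, y = +42 mm (left) and -42 mm (right), floors at z = 20 mm with an 18 mm hole through the centre, hold the two plates, the bored one in either nest
- leaf (a joint): Hinge angle of the aluminium leaf (rad): 0 = shut flat on the plates, grows as it swings up, to 1.6. Axis along jig y at x = +66, z = 34 mm. Stiff hinge (0.15 N m friction), stays up at the start; below about 1.1 rad the 0.45 kg leaf sinks. Left alone it rests on two sprung pads under it, 0.02 to 0.045 rad open; pressing it to 0 takes about 10 N at the bushes
- leaf_tab (a point): Middle of the upper face of the thumb tab at the leaf's free end, 150 mm from the hinge axis; the tab is 56 mm wide and its tip 160 mm from the axis. The leaf is a plate 12 mm thick and 150 mm wide, the hinge axis at mid thickness; with the leaf up its upper (outer) face looks away from the robot
- bush_left (a point): Centre of the mouth (top rim) of the left steel drill bush in the leaf, 66 mm from the hinge axis, at jig y = +42 mm; bore 16 mm through 15 mm, its 29 mm collar stands 3 mm proud of the leaf. With the leaf shut the mouth is 43 mm above the bench, straight over the left nest's hole
- bush_right (a point): The same for the right bush, at jig y = -42 mm, over the right nest
- bored_plate: Loose steel plate 60 (jig x) x 46 (jig y) x 8 mm with a round 16.6 mm hole through its middle; origin at the centre of its underside. It starts in one of the two nests (the nest has 0.75 mm play on each side)
- blank_plate: The other loose steel plate, same size, without a hole, in the other nest; origin at the centre of its underside
- pin: Steel locating pin, 0.12 kg, 67 mm long, upright in the wooden block; origin at its lower tip, z up to the head. Shank 14 mm across, 37 mm long, nose tapering to 8 mm over the lowest 7 mm; then a flange 28 mm across, 4 mm thick; then a grip 20 mm across, 26 mm tall. Home in the jig the flange rests on the bush and the tip is 6 mm above the bench
- pin_head (a point): Point on the pin's axis at mid height of its grip, 54 mm above the tip
- pin_block: Fixed wooden block 50 (x) x 120 (y) x 45 mm high, origin at the centre of its underside; the pin stands in its hole at y = -34 mm, flange on the block's top; two drills stick up 24 and 30 mm at y = +44 and +24 mm
- chip_brush: Loose wooden brush 181 mm long behind the jig on the left, to be left alone
- shears_mid: Loose pair of black-handled shears, 191 mm long, on the left, to be left alone
- gauge_cube: Loose black angle gauge, 55 mm cube-like, behind the work, to be left alone
- driver: Loose screwdriver 195 mm long, at the right behind the pin block, to be left alone
- felt_cup_1: Loose white cup with black top, 38 mm across, 66 mm high, behind the jig on the left, to be left alone
- felt_cup_2: The same kind of cup, behind the jig, to be left alone
- tin: Loose round tin, 70 mm across, 27 mm high, between jig and pin block, to be left alone
There are look-alikes about, which are no part of the job. Leave any pink or turquoise look-alike of the bored_plate alone.

How it is judged:
On the way, in this order (a step that is already met when the one before it is completed fails the run):
1. the leaf is closed over the plates (down to its sprung pads or further) (value of joint leaf below 0.08 rad), for 0.2 s.
2. the pin stands through bush, bored plate and base (z of pin in the frame of jig below 0.014 m and horizontal distance between pin and bored_plate below 0.005 m), for 0.2 s.
At the end, for the whole second after the job is handed in: The gripper still presses on pin or leaf (over 4 N) and the leaf is shut within 0.012 rad; the pin is upright in the bored plate's hole (within 4 mm) and home (tip under 9 mm above the bench, flange on the bush); both plates still lie in their nests (moved under 6 mm) (value of joint leaf below 0.012 rad and z of pin in the frame of jig below 0.009 m and horizontal distance between pin and bored_plate below 0.004 m and angle between pin's own z axis and vertical below 0.12 rad and ((contact force between the fingers and pin above 4 N and contact force between pin and jig above 4 N) or contact force between the fingers and jig above 4 N) and distance of each of bored_plate, blank_plate from where it was at the start of the episode below 0.006 m and linear speed of pin below 0.02 m/s); the arm keeps its last pose, push and grip.
It fails at once if a bystander is pushed more than 3 cm (distance of any of chip_brush, shears_mid, gauge_cube, driver, felt_cup_1, felt_cup_2, tin from where it was at the start of the episode above 0.03 m).
It also fails if it takes over 64 s, if anything falls off the work surface, if the arm or the gripper's body presses on something with over 40 N, if the wrist force passes 120 N, or if a joint passes its speed limit or range.

## Working session

There is one attempt and no reset: what is moved stays moved. The work goes in short steps, Python scripts to look and compute and a shell command to move; the robot and the scene stay as the last step left them, time stands still between calls to the robot, and variables do not carry over. Pictures are saved under pics/ and viewed, and the job is handed in when it is done.

```bash
mkdir -p pics; ls
python3 - <<'E'
from bench import bot, viewer, spot_in, landmark_of
import cv2,json
print(bot.observe())
for n in ["scene","top","wrist"]:
    im=viewer.read_camera(n); cv2.imwrite(f"pics/{n}0.png",im[:,:,::-1]); print(n,viewer.camera_info(n))
E
```

```text
pics
{'t': 0.0, 'joints': array([-1.16453715,  0.50834334, -0.23753238,  1.50116023,  0.12568508,
        1.14889404, -0.15480515]), 'qvel': array([-0.00067484,  0.00114692,  0.00066568,  0.00067618, -0.00250998,
        0.00037415, -0.0012808 ]), 'joint_efforts': array([ 8.25671596e-04, -6.20601940e+01, -2.18662754e+00, -2.49670476e+01,
        1.27064457e-02,  1.14497365e-02, -8.32294660e-06]), 'ee_pos': array([0.18507382, 0.59645579, 0.24441704]), 'tool_rot': array([ 1.49805576e-01,  9.88715057e-01, -8.99381744e-04, -1.27216803e-04]), 'ft_force': array([-0.22712976,  0.61417984,  0.09832268]), 'ft_torque': array([ 0.00102037, -0.02011977, -0.02180244]), 'width': 0.08554123252611502}
scene {'vertical_fov': 51.75708508643879, 'cx': 317.2262156185542, 'cy': 193.36454748457257, 'rvec': array([ 1.8589454 , -0.93767896,  0.57132713]), 'tvec': array([-0.40967923,  0.2951805 ,  0.70682021])}
top {'vertical_fov': 43.12397798771648, 'cx': 313.77249658789344, 'cy': 205.54482024885982, 'rvec': array([ 2.12429201, -2.12385308,  0.2120695 ]), 'tvec': array([-0.02072471,  0.63997556,  1.48856455])}
wrist {'vertical_fov': 71.57222762922024, 'cx': 315.173080415313, 'cy': 198.18962265358215, 'rvec': array([-2.30599006, -1.70138907, -0.27611978]), 'tvec': array([-0.62426681, -0.0421703 ,  0.38161625])}
```

View pics/scene0.png

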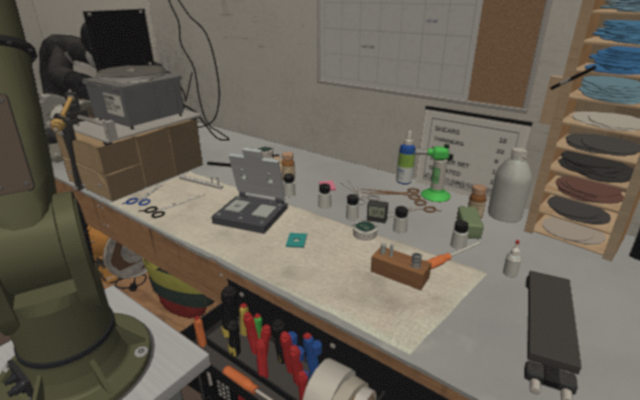

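View pics/top0.png

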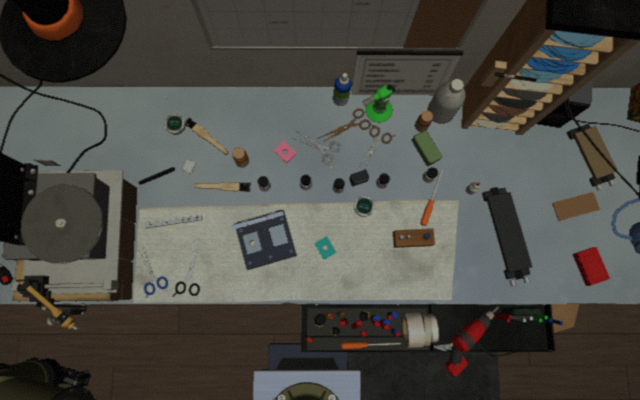

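View pics/wrist0.png

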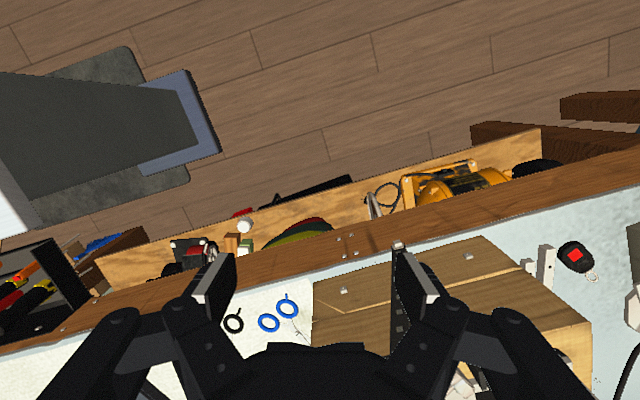

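```bash
cat > h.py <<'E'
import numpy as np, cv2
from bench import bot, viewer, spot_in, landmark_of
from scipy.spatial.transform import Rotation as R
def cam(n):
    i=viewer.camera_info(n); f=200/np.tan(np.radians(i['vertical_fov']/2))
    K=np.array([[f,0,i['cx']],[0,f,i['cy']],[0,0,1]]); Rm=cv2.Rodrigues(np.array(i['rvec']))[0]
    return K,Rm,np.array(i['tvec'])
def proj(P,c):
    K,Rm,t=c; p=(Rm@np.atleast_2d(P).T).T+t; p=p@K.T; return p[:,:2]/p[:,2:]
def onz(px,z,c):
    K,Rm,t=c; d=Rm.T@np.linalg.inv(K)@np.array([px[0],px[1],1.]); o=-Rm.T@t; return o+d*(z-o[2])/d[2]
def tri(pxs,cams):
    A=[];b=[]
    for px,(K,Rm,t) in zip(pxs,cams):
        d=Rm.T@np.linalg.inv(K)@np.array([px[0],px[1],1.]);d/=np.linalg.norm(d);o=-Rm.T@t
        M=np.eye(3)-np.outer(d,d);A.append(M);b.append(M@o)
    A=np.vstack(A);b=np.hstack(b);x=np.linalg.lstsq(A,b,rcond=None)[0];return x,np.abs(A@x-b).max()
def save(n,im,crop=None,s=1):
    if crop: im=im[crop[1]:crop[3],crop[0]:crop[2]]
    if s!=1: im=cv2.resize(im,None,fx=s,fy=s,interpolation=cv2.INTER_CUBIC)
    cv2.imwrite(f"pics/{n}.png",im[:,:,::-1])
E
python3 - <<'E'
from h import *
np.set_printoptions(precision=4,suppress=True)
ct,cs=cam('top'),cam('scene')
it=viewer.read_camera('top');isc=viewer.read_camera('scene')
save('top_jig',it,(220,190,450,290),3.4); save('sc_jig',isc,(200,140,480,290),2.8)
for l in ['jig','leaf_tab','bush_left','bush_right','bored_plate','blank_plate','pin','pin_head','pin_block','tin','driver','gauge_cube','felt_cup_1','chip_brush','shears_mid']:
    a=landmark_of(l,'top')[:3];b=landmark_of(l,'scene')[:3]
    print(l,[(np.round(x['point'],1),round(x['p'],2)) for x in a],'|',[(np.round(x['point'],1),round(x['p'],2)) for x in b])
    if a and b: print('   ',*tri([a[0]['point'],b[0]['point']],[ct,cs]), onz(a[0]['point'],0,ct))
E
```

```text
jig [(array([264.1, 238.8]), 0.58)] | [(array([412.9, 277.6]), 0.52)]
    [ 0.6345 -0.0781 -0.1117] 0.2225540540221133 [0.5453 0.1352 0.    ]
leaf_tab [(array([257.2, 217.8]), 0.86), (array([279.4, 234.9]), 0.16)] | [(array([250.7, 151.3]), 0.62)]
    [0.5794 0.1407 0.1823] 0.001957171285175696 [0.6122 0.1583 0.    ]
bush_left [] | [(array([245.2, 168.8]), 0.73)]
bush_right [] | [(array([271.4, 180.4]), 0.9)]
bored_plate [(array([252.2, 243.6]), 0.76), (array([287.3, 150.9]), 0.59), (array([324.8, 247.2]), 0.55)] | [(array([298. , 243.3]), 0.67), (array([323.9, 185.3]), 0.65), (array([238. , 205.9]), 0.61)]
    [ 0.5994  0.1186 -0.1186] 0.06706232487637569 [0.5301 0.1722 0.    ]
blank_plate [(array([279.1, 234.2]), 0.82)] | [(array([263.6, 211.5]), 0.49)]
    [0.556  0.0874 0.0239] 0.0006560050778612325 [0.5599 0.0882 0.    ]
pin [(array([422.8, 238.6]), 0.41), (array([361.2, 207.1]), 0.39)] | [(array([410.3, 278.4]), 0.67)]
    [ 0.5439 -0.3609  0.0092] 0.001603701662070245 [ 0.5461 -0.3647  0.    ]
pin_head [(array([422.4, 237.2]), 0.52), (array([424.8, 237.7]), 0.44)] | [(array([3
[... 510 characters left out ...]
[236.6, 208.5]), 0.2)]
    [ 0.6826 -0.4023 -0.0017] 0.0012872669522160929 [ 0.6815 -0.4005  0.    ]
gauge_cube [(array([355.9, 178.9]), 0.7)] | [(array([374.7, 219. ]), 0.94)]
    [ 0.741  -0.1579 -0.0035] 0.0007535640154893719 [ 0.7395 -0.1568  0.    ]
felt_cup_1 [(array([308.1, 185.8]), 0.68), (array([262.9, 182. ]), 0.45)] | [(array([326.5, 204.1]), 0.76), (array([291.2, 192.1]), 0.48)]
    [ 0.7176 -0.0056  0.0058] 0.002733917712786775 [ 0.7165 -0.0029  0.    ]
chip_brush [(array([224.6, 187.2]), 0.7)] | []
shears_mid [(array([191. , 263.6]), 0.77)] | [(array([175.6, 205.9]), 0.52), (array([289.7, 190.2]), 0.44)]
    [ 0.466   0.3641 -0.0065] 0.0021105012459420314 [0.4675 0.3611 0.    ]
```

View pics/top_jig.png

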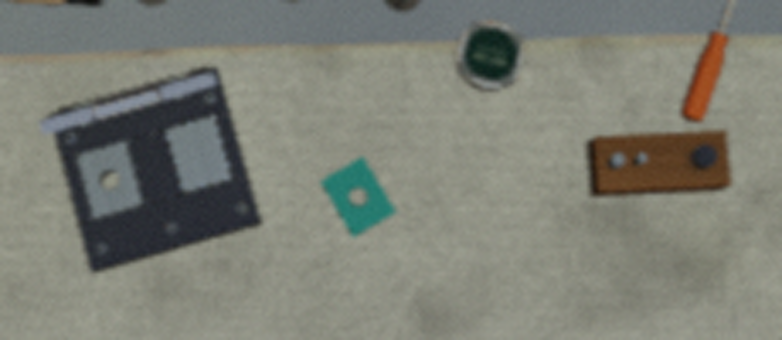

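View pics/sc_jig.png

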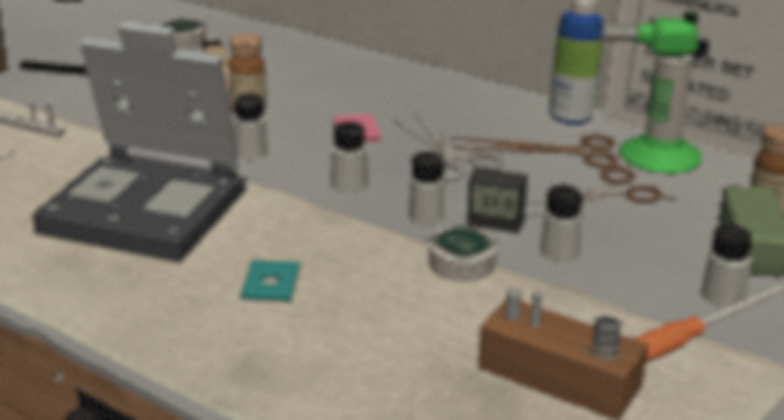

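Candidates for the bored plate in the top picture: the grey plate with a hole in the jig's left nest (252,243), the turquoise one at (325,247), and the pink one at (286,151). The grey one in the left nest fits the description, so the pin goes in bush_left. The pin could be confused with the drills at (402,237) and (408,237). The pin is the wide dark head at (427,237). The bottle caps and cups are not candidates. Next I'll move over and take a close crop.

```bash
python3 -m crank '[[[-2.4,-2.4,-0.6],0,4],[[-2.4,-2.4,-0.6],0,2],[[-2.4,-2.4,-0.6],0,0],[[-2.4,-2.4,-0.6],0,0],[[-2.4,-2.4,-0.6],0,0],[[-2.4,-2.4,-0.6],0,0],[[-2.4,-2.4,-0.6],0,0],[[0,0,0],-7,0]]'; python3 -m crank '[[[0,0,0],-7,0],[[0,0,0],-7,0],[[0,0,0],-7,0],[[0,0,0],-3,0],[[0,0,0],0,0]]'
python3 - <<'E'
from h import *
print(bot.observe()['joints'])
save('w1',viewer.read_camera('wrist'))
print(cam('wrist'))
E
```

```text
t: 2.42
ee_pos: [0.3001, 0.3808, 0.2886]
tool_rot: [0.094, 0.996, -0.001, 0.002]
ft_force: [0.2, -0.9, 0.7]
width: 0.0002
t: 2.83
ee_pos: [0.296, 0.3866, 0.2874]
tool_rot: [-0.121, 0.993, 0.0, 0.0]
ft_force: [0.4, -0.2, 0.2]
width: 0.0002
[-0.73104925  0.26109616 -0.30909212  1.77902293  0.08760146  1.11460237
  0.74421406]
(array([[277.44854473,   0.        , 315.17308042],
       [  0.        , 277.44854473, 198.18962265],
       [  0.        ,   0.        ,   1.        ]]), array([[-2.37361089e-01,  9.71421397e-01, -4.26836938e-04],
       [ 9.20637000e-01,  2.25092388e-01,  3.18999893e-01],
       [ 3.09979400e-01,  7.53252002e-02, -9.47754655e-01]]), array([-0.30552088, -0.41422368,  0.30000578]))
```

View pics/w1.png

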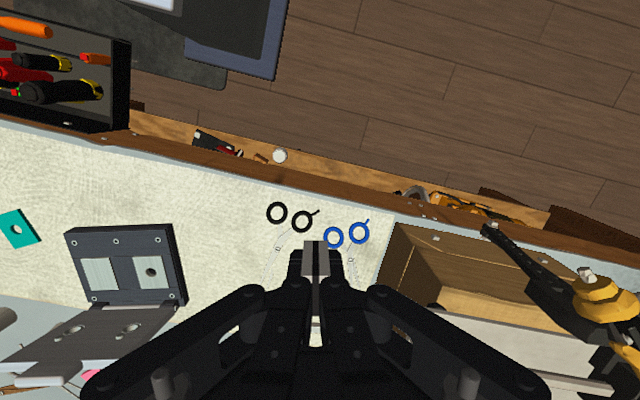

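Run:
```python
import cv2
im=cv2.imread('pics/w1.png')[210:350,40:210]
cv2.imwrite('pics/w1c.png',cv2.resize(im,None,fx=4.5,fy=4,interpolation=cv2.INTER_CUBIC))
```

```text
(no output)
```

View pics/w1c.png

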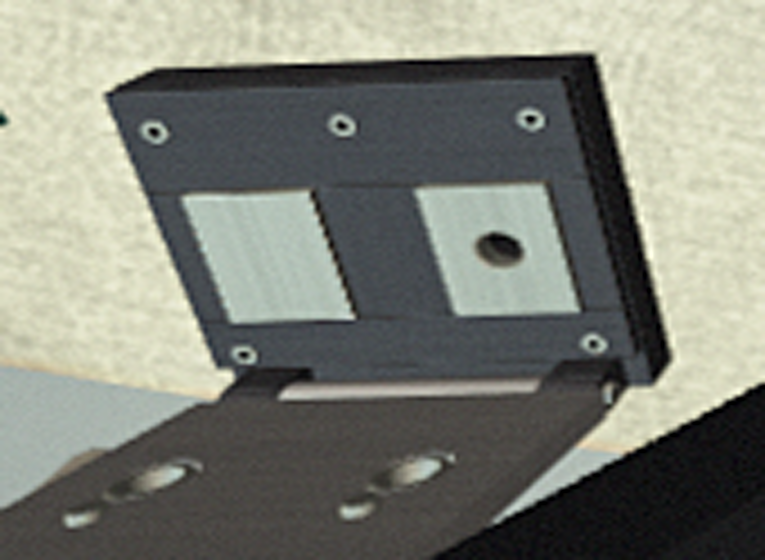

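```bash
cat >> h.py <<'E'
def fitjig(obs,x0=(0.55,0.13,0.24),free=3):
    from scipy.optimize import least_squares
    def f(p):
        r=[]
        for c,J,px in obs:
            P=np.array([p[0]+np.cos(p[2])*J[0]-np.sin(p[2])*J[1],p[1]+np.sin(p[2])*J[0]+np.cos(p[2])*J[1],J[2]])
            r+=list(proj(P,c)[0]-px)
        return np.array(r)
    s=least_squares(f,x0,loss='soft_l1');return s.x,f(s.x).reshape(-1,2)
E
python3 - <<'E'
from h import *
np.set_printoptions(precision=4,suppress=True)
c=cam('wrist'); ct=cam('top')
L=[((110,95),(-75,-80,26)),((565,77),(-75,80,26)),((500,249),(0,42,28)),((182,195),(-30,-65,28)),((312,190),(-30,-19,28)),((355,318),(30,-19,28)),((232,322),(30,-65,28)),((415,188),(-30,19,28)),((547,183),(-30,65,28)),((580,311),(30,65,28)),((455,316),(30,19,28))]
obs=[(c,np.array(j)/1000,np.array([40+p[0]/4.5,210+p[1]/4])) for p,j in L]
x,r=fitjig(obs);print(x,np.degrees(x[2]));print(r.round(1).tolist())
T=[((110,180),(0,42,28)),((78,152),(30,65,28)),((127,140),(30,19,28)),((142,206),(-30,19,28)),((92,220),(-30,65,28)),((165,128),(30,-19,28)),((215,116),(30,-65,28)),((231,179),(-30,-65,28)),((181,193),(-30,-19,28))]
obs2=[(ct,np.array(j)/1000,np.array([220+(p[0]-1.7)/3.4,190+(p[1]-1.7)/3.4])) for p,j in T]
x2,r=fitjig(obs2);print(x2,np.degrees(x2[2]));print(r.round(1).tolist())
import numpy as np
X=(x+x2)/2
ca,sa=np.cos(X[2]),np.sin(X[2])
def J(a,b): return X[0]+ca*a-sa*b, X[1]+sa*a+ca*b
print('bush',J(0,.042),'hinge',J(.066,0))
for th in [1.3,1.4,1.5,1.6]:
    rr=.15; nx,nz=np.sin(th),np.cos(th)
    P=np.array([*J(.066-rr*np.cos(th)+.006*np.sin(th),0),.034+rr*np.sin(th)+.006*np.cos(th)])
    print(th,P,proj(P,ct),proj(P,cam('scene')),proj(P,c))
# pin via top, wrist n/a
for p in [(704,156),(700,157)]:
    print('pinhead',onz((220+p[0]/3.4,190+p[1]/3.4),0.075,ct))
E
```

```text
[0.5417 0.1297 0.2788] 15.974697962057268
[[-1.5, -0.8], [-0.2, 0.0], [0.2, 0.5], [0.0, 0.0], [-0.3, 0.3], [0.1, 0.0], [0.1, -0.1], [0.4, -0.0], [-0.2, 0.2], [0.3, 0.1], [0.6, -0.2]]
[0.5426 0.1305 0.2702] 15.478959330777833
[[-0.2, -0.3], [-0.4, 0.6], [-0.4, 0.2], [-0.0, -0.6], [0.2, -0.7], [0.3, 0.5], [-0.1, 0.1], [0.2, 0.1], [0.5, -0.0]]
bush (np.float64(0.5307417400126108), np.float64(0.17051414976747203)) hinge (np.float64(0.6056551757613203), np.float64(0.14797580146232858))
1.3 [0.5726 0.1387 0.1801] [[257.325 221.023]] [[250.4963 152.8357]] [[ 46.8303 374.5225]]
1.4 [0.5868 0.1427 0.1828] [[255.9045 215.8661]] [[253.0933 150.0786]] [[ 49.0809 386.2307]]
1.5 [0.6012 0.1467 0.184 ] [[254.5236 210.7389]] [[255.7136 147.8633]] [[ 52.5103 396.6246]]
1.6 [0.6156 0.1508 0.1838] [[253.2003 205.7087]] [[258.3254 146.1992]] [[ 57.0004 405.5077]]
pinhead [ 0.5448 -0.361   0.075 ]
pinhead [ 0.5439 -0.3574  0.075 ]
```

```bash
python3 -m crank '[[[0,0,0],-1.8,0],[[-2.18,-2.61,0],0,0],[[-2.18,-2.61,0],0,0],[[-2.18,-2.61,0],0,0],[[-2.18,-2.61,0],0,0],[[-2.18,-2.61,0],0,0],[[-2.18,-2.61,0],0,0],[[-2.18,-2.61,0],0,0]]'; python3 -m crank '[[[-2.18,-2.61,0],0,0],[[-2.18,-2.61,0],0,0],[[-2.18,-2.61,0],0,0],[[-2.18,-2.61,0],0,0],[[-2.18,-2.61,0],0,0],[[0,0,0],0,0]]'
python3 - <<'E'
from h import *
print(bot.observe()['joints'])
save('w2',viewer.read_camera('wrist'));save('s2',viewer.read_camera('scene'),(180,60,400,240),3)
K,Rm,t=cam('wrist');print(-Rm.T@t)
E
```

```text
t: 3.55
ee_pos: [0.4931, 0.2505, 0.2874]
tool_rot: [-0.134, 0.991, -0.0, 0.0]
ft_force: [0.1, 1.5, 0.9]
width: -0.0003
t: 4.05
ee_pos: [0.6367, 0.1483, 0.2859]
tool_rot: [-0.13, 0.992, -0.002, 0.0]
ft_force: [-0.4, -1.9, -0.4]
width: 0.0
[-0.17379812  0.52492051 -0.1664263   1.34893295  0.09188899  1.27485946
  1.48662042]
[0.55327204 0.1324607  0.41538246]
```

View pics/w2.png

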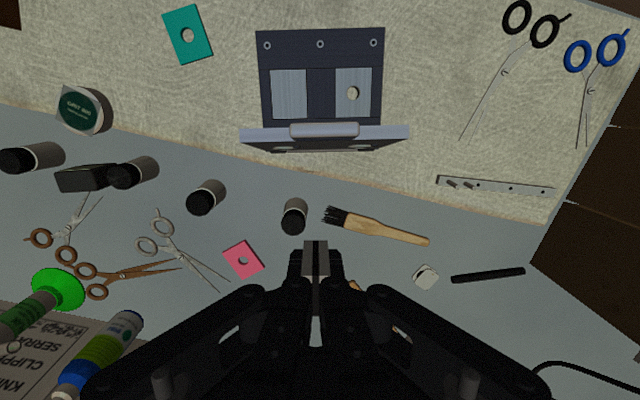

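View pics/s2.png

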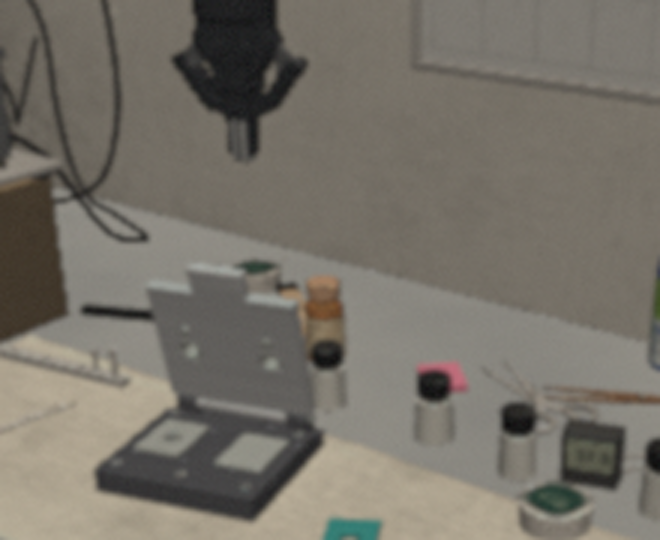

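```bash
python3 - <<'E'
from h import *
c=cam('wrist');o=bot.observe();print(o['ee_pos'],o['tool_rot'])
for px in [(323,123),(323,137)]: print(onz(px,.19,c))
for px in [(290,137),(358,137)]: print(onz(px,.187,c))
E
python3 -m crank '[[[0,0,3],0,0],[[0,0,3],0,0],[[0,0,3],0,0],[[0,0,2.8],0,0],[[0,0,0],0,0],[[0,0,0],0,0]]'
python3 - <<'E'
from h import *
save('w3',viewer.read_camera('wrist'))
E
```

```text
[0.63266049 0.15378675 0.28631807] [-1.33031910e-01  9.91111555e-01 -2.48165366e-04 -5.78922352e-04]
[0.56447136 0.14170317 0.19      ]
[0.57485941 0.14465323 0.19      ]
[0.58220698 0.11908814 0.187     ]
[0.56766021 0.1720964  0.187     ]
t: 4.65
ee_pos: [0.6305, 0.1562, 0.1688]
tool_rot: [-0.136, 0.991, 0.0, -0.002]
ft_force: [0.3, 0.7, 0.6]
width: 0.0003
```

View pics/w3.png

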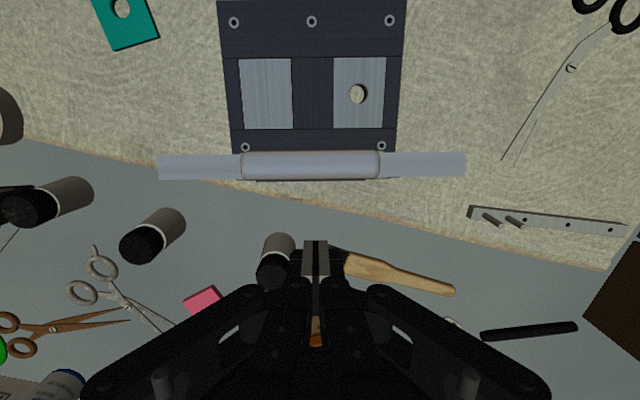

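```bash
python3 -m crank '[[[2,0,0],0,0],[[1.5,0,0],0,0],[[1,0,0],0,0],[[1,0,0],0,0],[[1,0,0],0,0],[[1,0,0],0,0],[[0.8,0,0],0,0],[[0,0,0],0,0]]'
python3 - <<'E'
from h import *
save('w4',viewer.read_camera('wrist'))
E
```

```text
t: 5.37
ee_pos: [0.5515, 0.1331, 0.1715]
tool_rot: [-0.135, 0.991, 0.0, 0.001]
ft_force: [-1.6, 0.8, -0.3]
width: -0.0
```

View pics/w4.png

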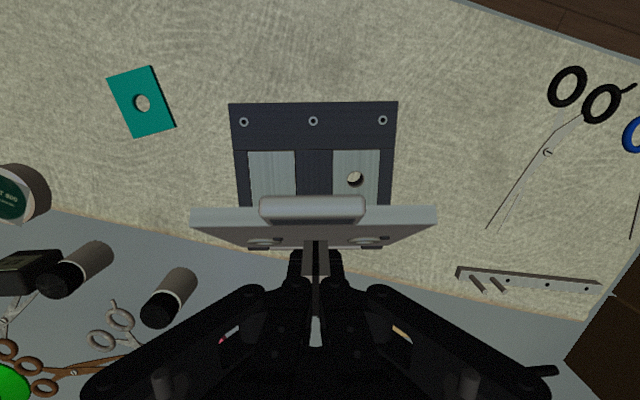

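```bash
python3 -m crank '[[[0.8,0,0],0,0],[[0.8,0,0],0,0],[[0.8,0,0],0,0],[[0.8,0,0],0,0],[[0.8,0,0],0,0],[[0,0,0],0,0],[[0,0,0],0,0],[[0,0,0],0,0]]'
python3 - <<'E'
from h import *
save('w5',viewer.read_camera('wrist'))
E
```

```text
t: 6.08
ee_pos: [0.5138, 0.1223, 0.1694]
tool_rot: [-0.135, 0.991, 0.0, 0.0]
ft_force: [-0.6, -0.3, -1.0]
width: 0.0004
```

View pics/w5.png

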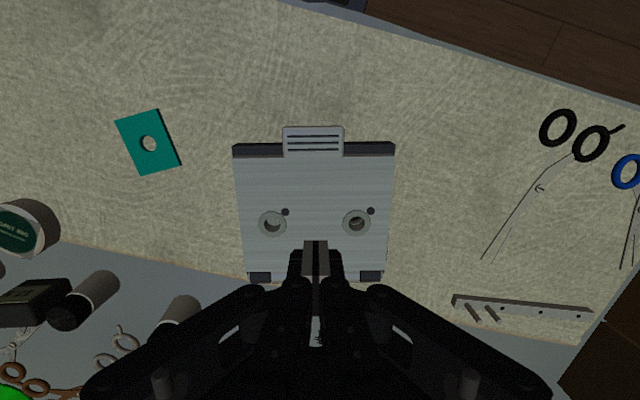

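The leaf is down on its pads. In the wrist picture the left bush is at about (357,222) and the right one at (273,222). I'll measure them, then go for the pin.

Run:
```python
from h import *
np.set_printoptions(precision=4,suppress=True)
c=cam('wrist')
im=cv2.imread('pics/w5.png')[190:260,230:400]; cv2.imwrite('pics/w5c.png',cv2.resize(im,None,fx=4.5,fy=4.5,interpolation=cv2.INTER_CUBIC))
viewer.read_camera('wrist')
for l in ['bush_left','bush_right','leaf_tab']:
    for d in landmark_of(l,'wrist')[:3]: print(l,d['p'],np.round(d['point'],1),onz(d['point'],.045 if 'b' ==l[0] else .045,c))
o=bot.observe();print(o['ee_pos'],o['tool_rot'],o['joints'])
```

```text
bush_left 0.94 [353.5 225.1] [0.5336 0.1677 0.045 ]
bush_right 0.94 [271.9 226.3] [0.5567 0.0897 0.045 ]
bush_right 0.75 [276.7 213.6] [0.5422 0.0913 0.045 ]
leaf_tab 0.56 [312.8 140.1] [0.4641 0.1064 0.045 ]
[0.5137 0.1223 0.1692] [-0.1354  0.9908  0.      0.    ] [-0.1575  0.4355 -0.1767  1.8646  0.0988  0.8499  1.459 ]
```

View pics/w5c.png

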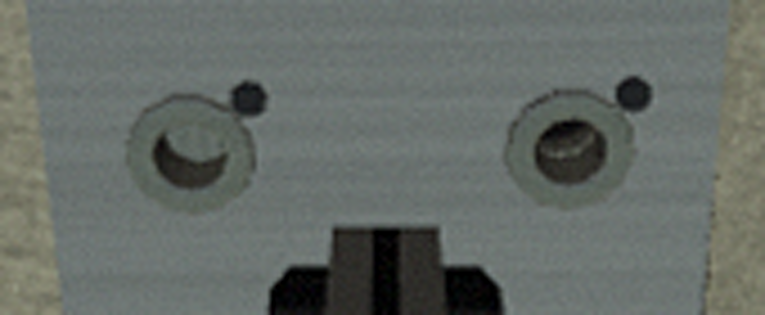

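```bash
python3 -m crank '[[[0,0,-3],0,1],[[0,-2,-3],0,4.5],[[0.43,-3.9,0],0,4.5],[[0.43,-3.9,0],0,4.5],[[0.43,-3.9,0],0,4.5],[[0.43,-3.9,0],0,4.5],[[0.43,-3.9,0],0,4.5],[[0.43,-3.9,0],0,4.5]]' ; python3 -m crank '[[[0.43,-3.9,0],0,4.5],[[0.43,-3.9,0],0,4.5],[[0.43,-3.9,0],0,4.5],[[0.43,-3.9,0],0,4.5],[[0.43,-3.9,0],0,4.5],[[0.43,-2,0],0,4.5],[[0,0,0],0,4.5],[[0,0,0],0,4.5]]'
python3 - <<'E'
from h import *
np.set_printoptions(precision=4,suppress=True)
o=bot.observe();print(o['ee_pos'],o['tool_rot'],o['joints'])
c=cam('wrist');save('w6',viewer.read_camera('wrist'))
for l in ['pin_head','pin','pin_block']:
    for d in landmark_of(l,'wrist')[:3]: print(l,round(d['p'],2),np.round(d['point'],1),onz(d['point'],{'pin_head':.062,'pin':.008,'pin_block':0}[l],c))
E
```

```text
t: 7.0
ee_pos: [0.5569, -0.1314, 0.2294]
tool_rot: [-0.136, 0.991, -0.0, 0.0]
ft_force: [0.6, 0.9, -0.1]
width: 0.045
t: 7.67
ee_pos: [0.589, -0.345, 0.2283]
tool_rot: [-0.134, 0.991, 0.0, -0.001]
ft_force: [0.4, 1.3, -0.1]
width: 0.0449
[ 0.589  -0.345   0.2283] [-0.134   0.991   0.0003 -0.0005] [ 0.5478  0.6067 -0.0984  1.354   0.0607  1.185   2.2836]
pin_head 0.78 [306.9 139.8] [ 0.5451 -0.3658  0.062 ]
pin 0.59 [307.1 138.6] [ 0.5502 -0.3657  0.008 ]
pin_block 0.78 [335.6 139.1] [ 0.5421 -0.3307  0.    ]
```

View pics/w6.png

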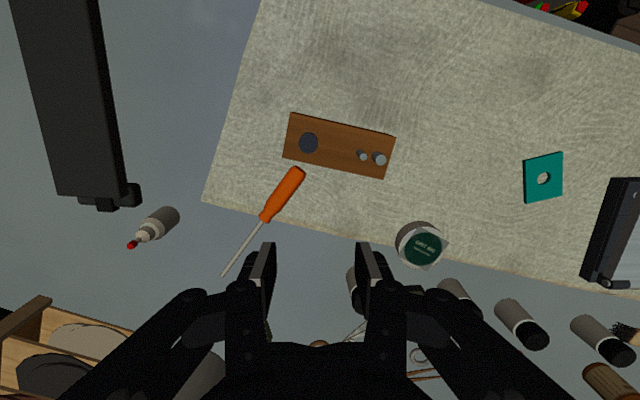

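Run:
```python
import cv2
im=cv2.imread('pics/w6.png')[105:185,275:405]; cv2.imwrite('pics/w6c.png',cv2.resize(im,None,fx=6,fy=6,interpolation=cv2.INTER_CUBIC))
from h import *
c=cam('wrist')
for p in [(307,141),(308,142)]: print(onz(p,.075,c))
```

```text
[ 0.54632056 -0.36202517  0.075     ]
[ 0.54700736 -0.36079266  0.075     ]
```

View pics/w6c.png

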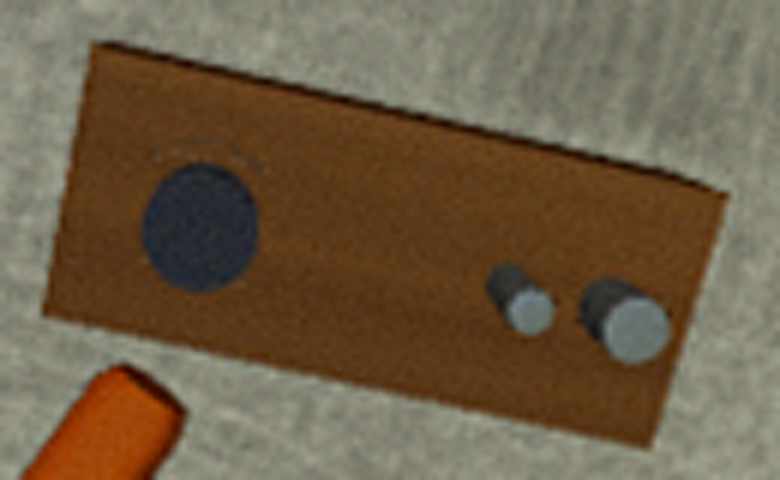

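```bash
python3 - <<'E'
from h import *
c=cam('wrist')
q=np.array([onz(p,.045,c)[:2] for p in [(290.5,112.2),(395.5,136.4),(383,179.2),(281.8,157.5)]]);m=q.mean(0)
u=(q[1]+q[2]-q[0]-q[3]);u/=np.linalg.norm(u);print(m,u,m-.034*u, [np.linalg.norm(q[i]-q[i-1]) for i in range(4)])
E
python3 -m crank '[[[2.2,-0.2,1],0,4.5],[[2.2,-0.2,2],0,4.5],[[0,0,3],0,4.5],[[0,0,3],0,4.5],[[0,0,1.8],0,4.5],[[0,0,0],0,4.5],[[0,0,0],0,4.5]]'
python3 - <<'E'
from h import *
np.set_printoptions(precision=4,suppress=True)
c=cam('wrist');im=viewer.read_camera('wrist');save('w7',im);print(bot.observe()['ee_pos'])
for z in (.049,.075): print(proj((0.547,-0.361,z),c))
E
```

```text
[ 0.54701289 -0.32635836] [-0.05887213  0.99826553] [ 0.54901454 -0.36029939] [np.float64(0.05044031547212996), np.float64(0.1185106206764165), np.float64(0.049973195394995625), np.float64(0.11967616050634607)]
t: 8.45
ee_pos: [0.5484, -0.3578, 0.1212]
tool_rot: [-0.136, 0.991, 0.001, -0.0]
ft_force: [0.1, 1.0, 1.0]
width: 0.0449
[ 0.5492 -0.3585  0.1225]
[[311.2179 213.4022]]
[[310.739  227.3405]]
```

View pics/w7.png

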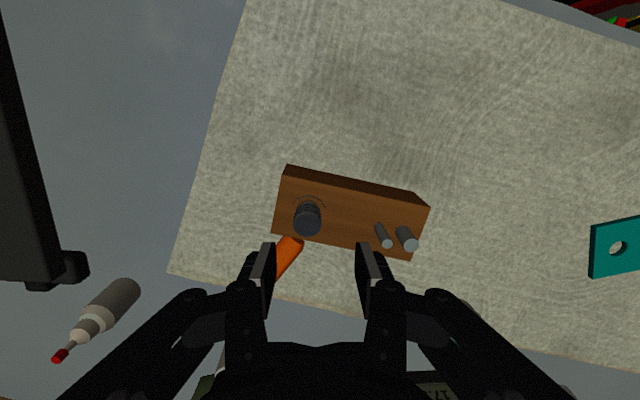

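Run:
```python
from h import *
im=cv2.imread('pics/w7.png')[180:260,270:370]; cv2.imwrite('pics/w7c.png',cv2.resize(im,None,fx=6,fy=6,interpolation=cv2.INTER_CUBIC))
c=cam('wrist')
for p in [(307,224),(307,223),(307,226)]: print(onz(p,.075,c))
```

```text
[ 0.5466872  -0.36479381  0.075     ]
[ 0.54595957 -0.36499089  0.075     ]
[ 0.54814796 -0.36439816  0.075     ]
```

View pics/w7c.png

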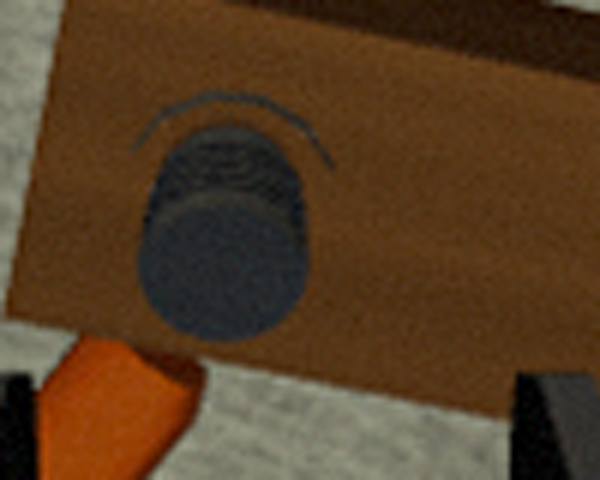

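```bash
python3 -m crank '[[[0.4,-0.6,2],0,4.5],[[0,0,2],0,4.5],[[0,0,1.5],0,4.5],[[0,0,0],0,4.5],[[0,0,0],0,4.5]]'
python3 - <<'E'
from h import *
np.set_printoptions(precision=4,suppress=True)
c=cam('wrist');im=viewer.read_camera('wrist');save('w8',im,(200,160,420,300),3.5);o=bot.observe();print(o['ee_pos'],o['ft_force'])
save('s8',viewer.read_camera('scene'),(350,180,510,300),5)
E
```

```text
t: 8.92
ee_pos: [0.5468, -0.366, 0.0676]
tool_rot: [-0.136, 0.991, -0.0, 0.001]
ft_force: [-0.8, 0.4, -0.3]
width: 0.045
[ 0.5472 -0.3663  0.0682] [ 0.2838 -0.0795  0.2528]
```

View pics/w8.png

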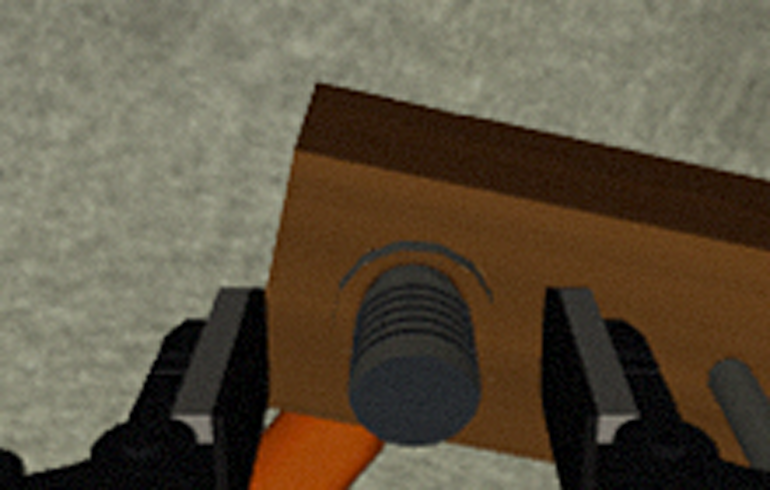

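View pics/s8.png

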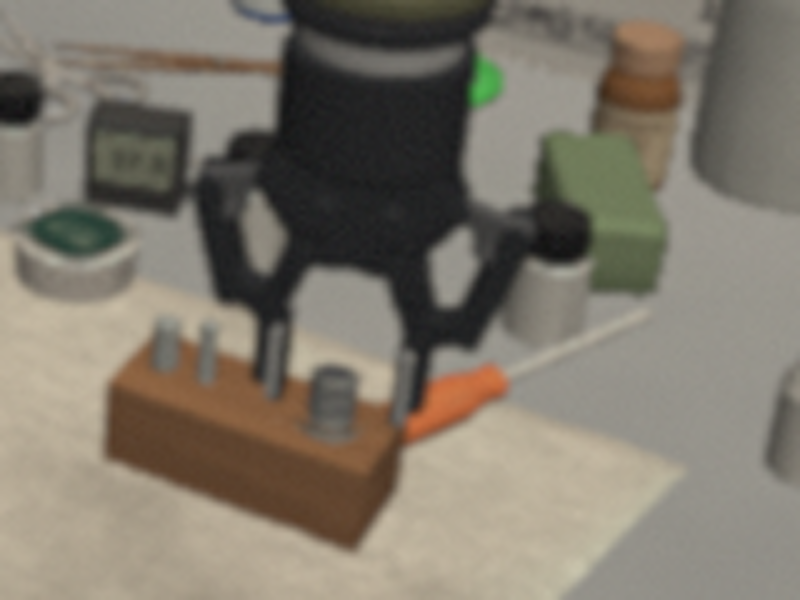

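Run:
```python
from h import *
np.set_printoptions(precision=4,suppress=True)
c=cam('wrist'); o=bot.observe()
p=onz((200+415/3.5-.4,160+398/3.5-.4),.075,c); Rt=R.from_quat(o['tool_rot']).as_matrix()
print(p,o['ee_pos'],Rt.T@(p-o['ee_pos']))
```

```text
[ 0.5463 -0.3648  0.075 ] [ 0.5473 -0.3664  0.0685] [ 0.0006  0.0019 -0.0065]
```

```bash
python3 -m crank '[[[0,0.15,0.15],0,4.5],[[0,0,0],0,1.8],[[0,0,0],0,1.8],[[0,0,0],0,1.8],[[0,0,0],0,1.8],[[0,0,0],0,1.8]]' 80; python3 -m crank '[[[0,0,-1],0,1.8],[[0,0,-2],0,1.8],[[0,0,-3],0,1.8],[[0,0,-3],0,1.8],[[0,0,0],0,1.8]]'
python3 - <<'E'
from h import *
save('w9',viewer.read_camera('wrist'),(200,160,420,300),3.5);save('s9',viewer.read_camera('scene'),(350,140,510,300),3.7)
E
```

```text
t: 9.52
ee_pos: [0.546, -0.3646, 0.0657]
tool_rot: [-0.135, 0.991, -0.0, 0.0]
ft_force: [-1.3, 2.1, 6.3]
width: 0.0185
t: 9.93
ee_pos: [0.5482, -0.3663, 0.1615]
tool_rot: [-0.135, 0.991, -0.003, 0.004]
ft_force: [1.0, -1.5, -0.1]
width: 0.0188
```

View pics/w9.png

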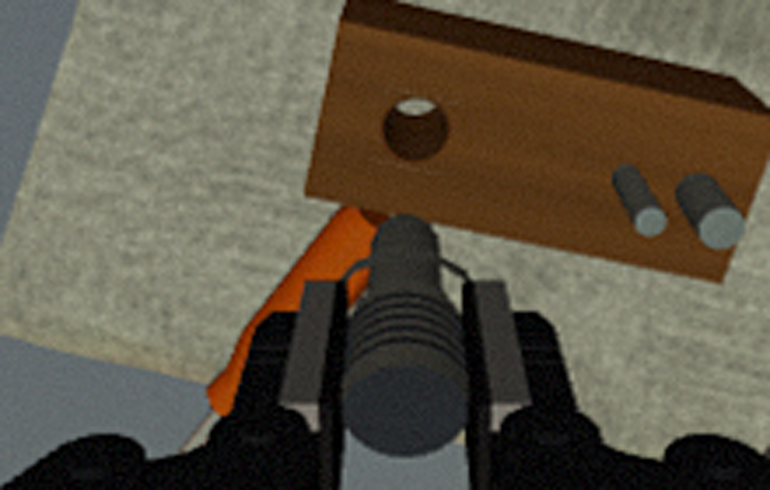

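View pics/s9.png

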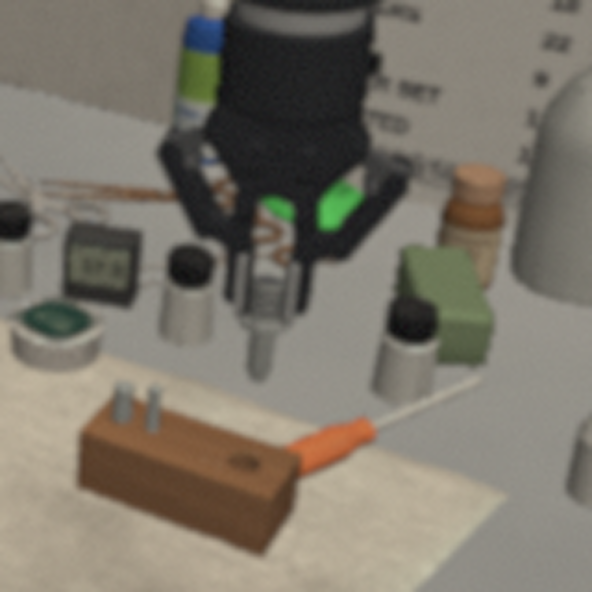

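Run:
```python
from h import *
np.set_printoptions(precision=4,suppress=True)
c=cam('wrist'); o=bot.observe(); Rt=R.from_quat(o['tool_rot']).as_matrix()
z=o['ee_pos'][2]+.0093
p=onz((315.3,276.2),z,c); print(o['ee_pos'],Rt.T@(p-o['ee_pos']),Rt[:,:2])
# nose tip
p=onz((200+405/3.5-.4,160+225/3.5-.4),o['ee_pos'][2]-.0577,c);print(Rt.T@(p-o['ee_pos']))
```

```text
[ 0.5461 -0.365   0.1565] [ 0.0008  0.0004 -0.0093] [[-0.9634 -0.2682]
 [-0.2682  0.9634]
 [-0.0019 -0.0023]]
[-0.0003  0.0004  0.0577]
```

```bash
python3 -m crank '[[[-1.28,3.71,-0.2],0,1.8],[[-1.28,3.71,0],0,1.8],[[-1.28,3.71,0],0,1.8],[[-1.28,3.71,0],0,1.8],[[-1.28,3.71,0],0,1.8],[[-1.28,3.71,0],0,1.8],[[-1.28,3.71,0],0,1.8],[[-1.28,3.71,0],0,1.8]]'; python3 -m crank '[[[-1.28,3.71,0],0,1.8],[[-1.28,3.71,0],0,1.8],[[-1.28,3.71,0],0,1.8],[[-1.28,3.71,0],0,1.8],[[-1.28,3.71,0],0,1.8],[[-1.28,3.71,0],0,1.8],[[0,0,0],0,1.8],[[0,0,0],0,1.8]]'
python3 - <<'E'
from h import *
np.set_printoptions(precision=4,suppress=True)
o=bot.observe();c=cam('wrist');im=viewer.read_camera('wrist');save('w10',im)
print(o['ee_pos'],o['tool_rot'],proj((.5307,.1705,.045),c))
for d in landmark_of('bush_left','wrist')[:2]: print(d['p'],d['point'],onz(d['point'],.045,c))
E
```

```text
t: 10.7
ee_pos: [0.5634, -0.0493, 0.1555]
tool_rot: [-0.135, 0.991, 0.0, -0.001]
ft_force: [1.3, 0.3, -1.8]
width: 0.0189
t: 11.37
ee_pos: [0.5773, 0.1874, 0.1551]
tool_rot: [-0.138, 0.99, 0.0, -0.001]
ft_force: [1.0, -1.2, -0.8]
width: 0.0184
[0.5773 0.1874 0.1551] [-0.1384  0.9904  0.0005 -0.0014] [[310.6865 145.8063]]
0.69 [309.0, 146.7] [0.5318 0.1693 0.045 ]
0.55 [221.2, 139.9] [0.5468 0.0961 0.045 ]
```

View pics/w10.png

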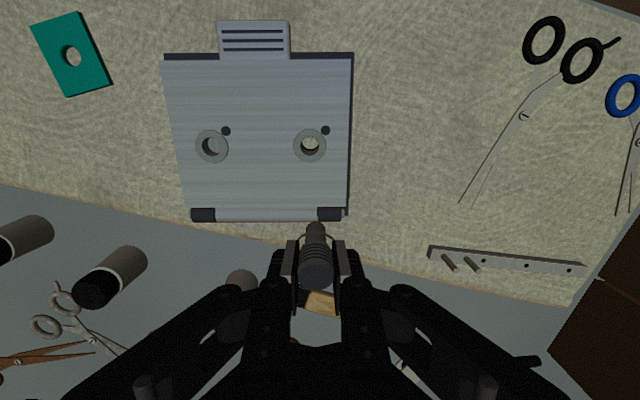

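Run:
```python
from h import *
np.set_printoptions(precision=4,suppress=True)
im=cv2.imread('pics/w10.png')[110:180,260:360]; cv2.imwrite('pics/w10c.png',cv2.resize(im,None,fx=7,fy=7,interpolation=cv2.INTER_CUBIC))
o=bot.observe();Rt=R.from_quat(o['tool_rot']).as_matrix();print(o['ee_pos'],o['t'],Rt.T@(np.array([.5307,.1704,.1])-o['ee_pos']))
c=cam('wrist')
print(onz((310,145.5),.045,c))
```

```text
[0.5782 0.1827 0.1555] 11.4667 [0.0489 0.0009 0.0557]
[0.5315 0.1652 0.045 ]
```

View pics/w10c.png

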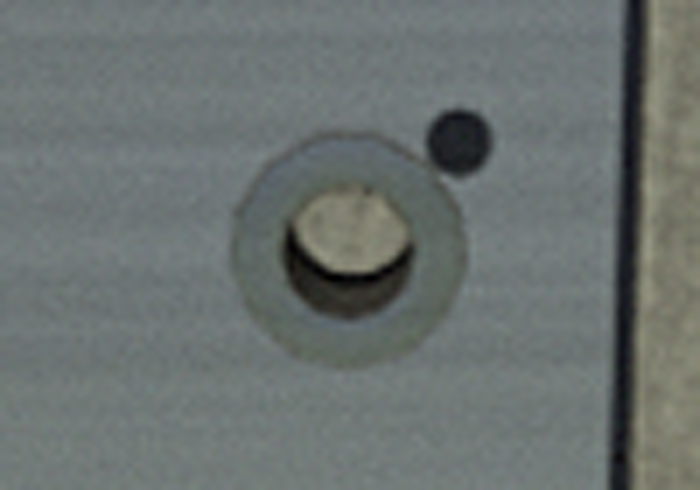

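```bash
python3 -m crank '[[[1,0.05,0],0,1.8],[[1,0,0.5],0,1.8],[[0.5,0,0],0,1.8],[[0,0,0],0,1.8],[[0,0,0],0,1.8],[[0,0,0],0,1.8],[[0,0,0],0,1.8]]'
python3 - <<'E'
from h import *
np.set_printoptions(precision=4,suppress=True)
o=bot.observe();c=cam('wrist');im=viewer.read_camera('wrist');save('w11',im,(250,150,390,300),4)
print(o['ee_pos'],o['tool_rot'],o['qvel'],proj((.5307,.1705,.045),c))
g=cv2.cvtColor(im,cv2.COLOR_RGB2GRAY)
print(cv2.HoughCircles(cv2.resize(g[150:250,250:390],None,fx=4,fy=4,interpolation=cv2.INTER_CUBIC),cv2.HOUGH_GRADIENT,1.5,60,param1=80,param2=40,minRadius=20,maxRadius=100))
E
```

```text
t: 12.05
ee_pos: [0.5553, 0.1774, 0.152]
tool_rot: [-0.135, 0.991, 0.0, 0.0]
ft_force: [0.5, -0.2, -0.5]
width: 0.0187
[0.5553 0.1774 0.152 ] [-0.1351  0.9908  0.      0.0003] [-0.0051  0.0013 -0.0026  0.0023 -0.0005  0.0011  0.0006] [[314.7645 173.5394]]
[[[252.75  96.75  33.2 ]]]
```

View pics/w11.png

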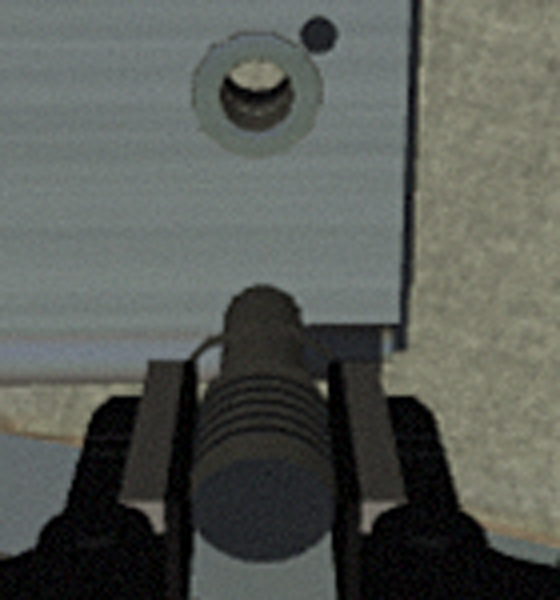

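Run:
```python
from h import *
np.set_printoptions(precision=4,suppress=True)
o=bot.observe();c=cam('wrist');Rt=R.from_quat(o['tool_rot']).as_matrix()
p=onz((314.0,173.0),.045,c);print(p,o['ee_pos'],Rt.T@(p-o['ee_pos']))
```

```text
[0.5303 0.1698 0.045 ] [0.5552 0.1776 0.1519] [ 0.0261 -0.0008  0.1069]
```

```bash
python3 -m crank '[[[1.3,-0.1,0],0,1.8],[[1.25,0,1],0,1.8],[[0,0,1.5],0,1.8],[[0,0,1.5],0,1.8],[[0,0,0],0,1.8],[[0,0,0],0,1.8],[[0,0,0],0,1.8]]'
python3 - <<'E'
from h import *
np.set_printoptions(precision=4,suppress=True)
o=bot.observe();c=cam('wrist');im=viewer.read_camera('wrist');save('w12',im,(230,180,400,300),4.5)
save('s12',viewer.read_camera('scene'),(180,120,320,250),4)
Rt=R.from_quat(o['tool_rot']).as_matrix()
print(o['ee_pos'],Rt.T@(np.array([.5303,.1698,.045])-o['ee_pos']),Rt.T@(np.array([.5307,.1704,.045])-o['ee_pos']))
E
```

```text
t: 12.68
ee_pos: [0.5309, 0.1701, 0.1124]
tool_rot: [-0.135, 0.991, 0.0, 0.0]
ft_force: [-1.1, 0.7, -0.5]
width: 0.019
[0.5309 0.1701 0.1124] [ 0.0007 -0.0001  0.0674] [0.0002 0.0004 0.0674]
```

View pics/w12.png

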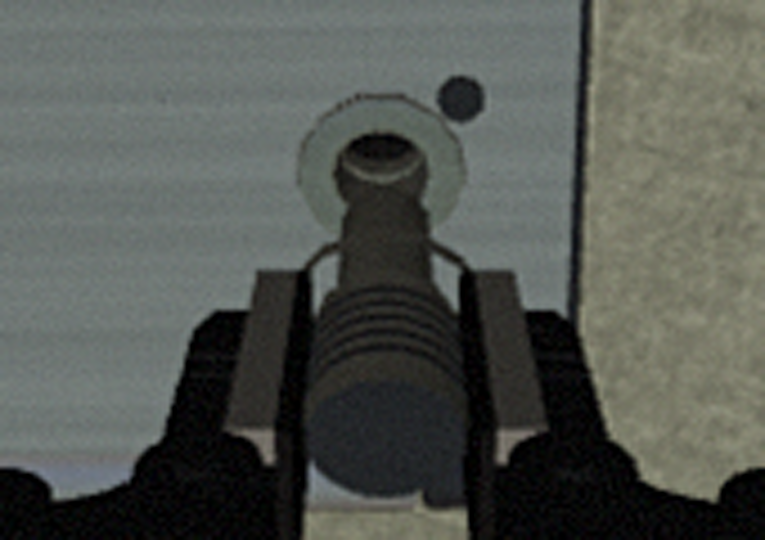

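View pics/s12.png

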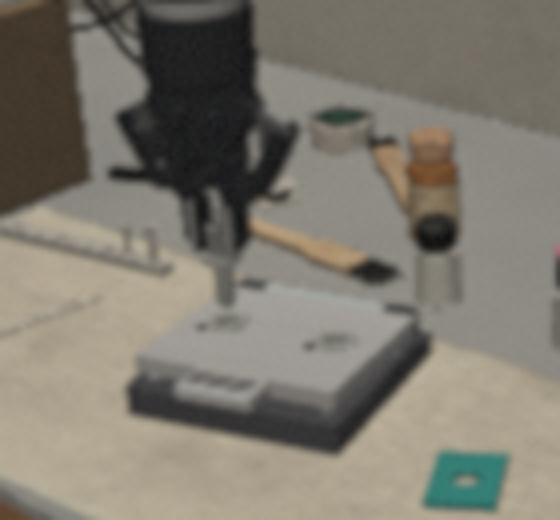

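```bash
python3 -m crank '[[[0,0,0.7],0,1.8],[[0,0,0.7],0,1.8],[[0,0,0.4],0,1.8],[[0,0,0],0,1.8]]'; python3 -m crank '[[[0,0,0.6],0,1.8],[[0,0,0.6],0,1.8],[[0,0,0.6],0,1.8],[[0,0,0.4],0,1.8],[[0,0,0],0,1.8]]'
```

```text
t: 13.12
ee_pos: [0.5296, 0.1696, 0.0925]
tool_rot: [-0.135, 0.991, -0.0, -0.001]
ft_force: [-1.4, -0.0, -1.5]
width: 0.0188
t: 13.53
ee_pos: [0.5299, 0.1697, 0.0706]
tool_rot: [-0.135, 0.991, -0.0, -0.001]
ft_force: [0.3, 0.3, -2.0]
width: 0.0189
```

```bash
python3 -m crank '[[[0,0,0.3],0,1.8],[[0,0,0.3],0,1.8],[[0,0,0],0,1.8],[[0,0,0],0,1.8]]'; python3 -m crank '[[[0,0,0.2],0,1.8],[[0,0,0],0,1.8],[[0,0,0],0,1.8]]'
```

```text
t: 13.87
ee_pos: [0.5302, 0.1697, 0.0656]
tool_rot: [-0.135, 0.991, -0.0, -0.0]
ft_force: [-1.9, -0.9, -0.3]
width: 0.0188
t: 14.12
ee_pos: [0.53, 0.1696, 0.0641]
tool_rot: [-0.135, 0.991, -0.0, -0.0]
ft_force: [-3.9, -1.4, 3.7]
width: 0.0184
```

```bash
python3 -m crank '[[[0,0,0.15],0,1.8],[[0,0,0],0,1.8],[[0,0,0],0,1.8]]'; python3 -m crank '[[[0,0,0.15],0,1.8],[[0,0,0],0,1.8],[[0,0,0],0,1.8]]';python3 -m crank '[[[0,0,0.15],0,1.8],[[0,0,0],0,1.8],[[0,0,0],0,1.8]]'
```

```text
t: 14.37
ee_pos: [0.5299, 0.1696, 0.0635]
tool_rot: [-0.135, 0.991, -0.0, -0.0]
ft_force: [-5.7, -3.5, 14.7]
width: 0.0187
t: 14.62
ee_pos: [0.5301, 0.1696, 0.0634]
tool_rot: [-0.135, 0.991, -0.0, 0.0]
ft_force: [-9.8, -4.8, 28.5]
width: 0.0189
t: 14.87
ee_pos: [0.5301, 0.1697, 0.0633]
tool_rot: [-0.135, 0.991, -0.0, 0.001]
ft_force: [-13.3, -6.1, 42.0]
width: 0.0188
```

```bash
python3 -m crank '[[[0.08,0,-0.12],0,1.8],[[0,0,0],0,1.8],[[0,0,0],0,1.8],[[0,0,0],0,1.8],[[0,0,0],0,1.8],[[0,0,0],0,1.8]]'
python3 - <<'E'
from h import *
np.set_printoptions(precision=4,suppress=True)
o=bot.observe();c=cam('wrist');im=viewer.read_camera('wrist');save('w13',im)
save('s13',viewer.read_camera('scene'),(180,120,320,250),4)
print(o['ee_pos'],o['ft_force'],np.abs(o['qvel']).max())
E
```

```text
t: 15.37
ee_pos: [0.53, 0.1696, 0.0634]
tool_rot: [-0.135, 0.991, 0.0, 0.001]
ft_force: [-8.9, -4.6, 29.2]
width: 0.0187
[0.53   0.1696 0.0634] [-8.9306 -4.6425 29.1667] 0.0022808301176052343
```

View pics/w13.png

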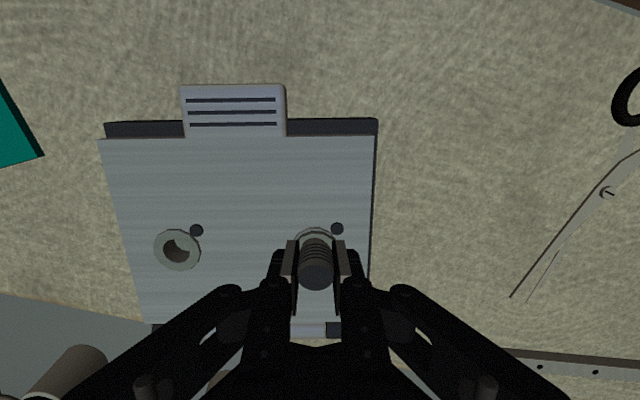

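View pics/s13.png

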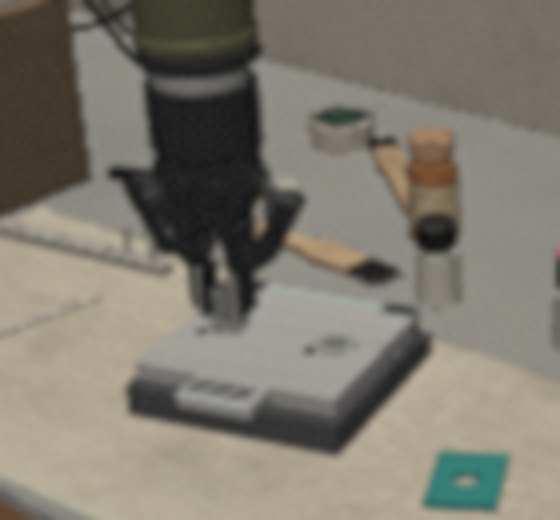

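Run:
```python
import cv2
im=cv2.imread('pics/w13.png')[215:305,265:365]; cv2.imwrite('pics/w13c.png',cv2.resize(im,None,fx=6,fy=6,interpolation=cv2.INTER_CUBIC))
from h import *
np.set_printoptions(precision=4,suppress=True)
c=cam('wrist')
for J in [(.53,.1696,.073),(.53,.1696,.047)]: print(proj(J,c))
```

```text
[[314.4198 277.8491]]
[[314.5688 251.7636]]
```

View pics/w13c.png

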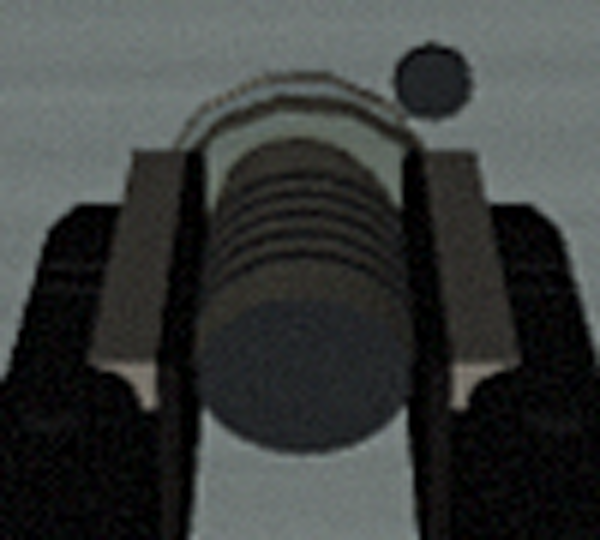

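Run:
```python
from h import *
o=bot.observe();print(o['t'],o['ee_pos'],o['ft_force']);print(bot.finish_job())
```

```text
15.4667 [0.52998611 0.16962572 0.06336094] [-8.04755975 -4.96694793 28.94346422]
the job is handed in; nothing more can be done
None
```

I closed the leaf, pushed the pin home through the left bush and bored plate, and handed the job in at 15.5 s with the gripper still holding and pressing on the pin. No verdict came back.

**What I did:** I pushed the thumb tab from behind until the leaf dropped onto its pads. I took the pin from the block and lined it up over the left bush. The bored plate was the grey one in the left nest. I left the pink and turquoise look-alikes alone.

**Last checks:**
- **Pressing:** the downward push was about 29 N. The tool height stopped changing (63.5 to 63.3 mm) while the push rose from 15 to 42 N, so the leaf is hard shut.
- **Pin home:** the tool height puts the pin tip about 5.7 mm above the bench, against 6 mm nominal. The close crop shows the flange on the bush collar, and the pin head is within about 1.5 pixels of where an upright, seated pin should appear.
- **Side load:** a force of about 9 N remains across the pin. I only partly relieved it.
- **Not measured:** I did not read the leaf angle or check the plates under the shut leaf. I did not measure the loose bench items again at the end. I never touched them deliberately, and none looked moved in the last pictures.

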